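# Tilt the tube rack in under the hood of the cooling bay

## Task

Put the tube rack away in the hooded cooling bay: the rack is longer than the bay's mouth, so dip one end in under the hood at a slant, then right the rack so that it stands flat and upright on the bay's floor, pushed fully home and square against the back wall (either end first), and let go. Work gently: do not ram or drop the rack against the bay or lay it over on its side or end, and leave the beaker, the brown vial and the timer where they stand.

Things in the scene. Friction and masses are not known exactly. Their poses are not given: they have to be found in the camera images.
- rack_mid (a point): Centre of the loose light-blue tube rack, half-way up; 170 mm long (own y), 56 wide (x), 84 high over its capped tubes (z up), 0.13-0.23 kg. Plates 56 x 170 lie at 0-3, 26-29 and 50-53 mm above its underside; end plates reach 53 mm, long sides are open. Six fixed tubes stand within 24 mm of the long centre line and 80 mm of the middle. Grip across the 56 mm, on the plate edges.
- bay_floor (a point): Middle of the inner floor's upper face (10 mm above the worktop) of the fixed white cooling bay, an open-topped box. Axes are the bay's: y along it, -y to the hooded back, +y to the low front wall, z up. Inside 130 mm wide (x), 230 mm long (y -115 to +115). Walls 6 mm thick. With the rack fully home its middle lies at y = -30 mm, 42 mm above this floor.
- bay_hood (a point): Middle of the lower front edge of the bay's fixed grey hood, same axes. The hood roofs the back 80 mm inside (back wall inner face 80 mm to -y of this point); its underside is 118 mm, its top 126 mm above the inner floor; sides and back are closed to the top.
- bay_front (a point): Middle of the top inner edge of the low front wall, same axes, 150 mm to +y of the hood's edge: the mouth. Front wall and side walls beside the mouth rise 70 mm above the inner floor. The level rack is too long to go down the mouth and too high to slide between wall top and hood; with its leading end dipped 23 to 28 degrees it passes.
- beaker_250: Bystander: glass beaker, 69 mm across, 90 mm tall; origin at the centre of its underside, z up. Leave it alone.
- amber_vial: Bystander: brown glass vial, 42 mm across, 87 mm tall; origin at the centre of its underside, z up. Leave it alone.
- timer: Bystander: flat white timer, 66 x 62 x 19 mm; origin at the centre of its underside, z up. Leave it alone.

How it is judged:
At the end, for the whole second after the job is handed in: The rack stands upright (within 4 degrees) and flat on the bay's floor (within 5 mm), between the bay's side walls, square to it (within 7 degrees), its inner end within 8 mm of the back wall, at rest (angle between rack_mid's own z axis and vertical below 0.07 rad and z of rack_mid in the frame of bay_floor between 0.035 and 0.047 m and y of rack_mid in the frame of bay_floor below -0.022 m and x of rack_mid in the frame of bay_floor between -0.045 and 0.045 m and angle between the y axis of rack_mid and the y axis of bay_floor, either way round below 0.13 rad and linear speed of rack below 0.02 m/s); the robot touches nothing.
It fails at once if the glass beaker is shifted by more than 40 mm (distance of beaker_250 from where it was at the start of the episode above 0.04 m).
It fails at once if the brown vial is shifted by more than 40 mm (distance of amber_vial from where it was at the start of the episode above 0.04 m).
It fails at once if the timer is shifted by more than 40 mm (distance of timer from where it was at the start of the episode above 0.04 m).
It fails at once if the rack is tipped more than 60 degrees (angle between rack_mid's own z axis and vertical above 1.05 rad).
It fails at once if the rack is rammed, dropped or forced against the bay with more than 40 N (contact force between rack and bay above 40 N).
It also fails if it takes over 48 s, if anything falls off the work surface, if the arm or the gripper's body presses on something with over 40 N, if the wrist force passes 120 N, or if a joint passes its speed limit or range.

## Robot

A 6-joint arm with a two-finger parallel gripper is mounted at the origin on a cart in front of the work surface, level with it; the furniture and walls round the work are solid. World frame = base frame: x ahead of the robot, y to its left, z up, the work surface at z = 0. Lengths are in m, angles in rad, forces in N, time in s.
With the tool pointing down it reaches from about 0.35 to 1 m from the base axis. Payload 7.1 kg.
Tool frame: the origin (TCP) lies between the finger pads; the fingertips stand 22 mm ahead of it and the grasp point (between the pads) lies 3 mm ahead of it; x points along the fingers, y is the direction in which the jaws open and shut, and the axes are right-handed (so a half turn about x gives the same grasp; the last joint's range is limited). The gripper opens to 85 mm and grips with 20 to 120 N. Pads are 22 mm wide; open, the fingers measure 114 mm over their backs; the gripper's body (76 mm by 85 mm) begins 54 mm behind the grasp point. The pads swing forward as they close: fully open they stand 13 mm farther back than shut.
Start: joints at [1.111, 0.423, 1.63, -0, 1.089, -0.019], TCP at [0.267, 0.565, 0.253] pointing down, gripper open.
Joint ranges: [-3, 3], [-0.9, 2.11], [0.09, 2.58], [-1.31, 4.45], [0.11, 2.69], [-2.54, 2.54]. Speed limits (rad/s): [2.39, 2.39, 3.01, 3.14, 3.14, 3.14].

## Interface

Orientations are given as a rotation vector (axis times angle).
In Python, from rig import manip gives the robot as it stands. The module is installed in compiled form; this text tells all that it offers. Calls block until the motion is done:
- manip.move_to(position, orientation): joint-space move of the TCP to a pose.
- manip.servo_line(position, orientation=None, rate=0.15): straight line of the TCP; orientation=None keeps the orientation; rate is the mean speed in m/s.
- manip.set_joints(angles): joint-space move.
- manip.command_gripper(opening, f_grip=None): finger opening in m; f_grip is the grip in N (None keeps the last); returns when the fingers have stopped.
- manip.hold(seconds).
- manip.solve_ik(position, orientation): joint angles nearest the present ones, or None.
- manip.camera(name): name is "side" or "top"; returns a dict with "image" (384x512x3 uint8, red, green, blue), "fx", "fy", "cx", "cy" (pixels), "cam_to_world" (4x4, takes a point from camera to world coordinates). Camera axes: x right, y down, z forward; pixel columns grow to the right and rows downward; lengths in m; the calibration is good to about 2 mm. A picture is of the moment at which its call begins. There is no depth.
A pose or a line that the arm cannot do raises manip.IKError and nothing moves.
- manip.sign_off(): hands the job in, once; it reports no verdict.
Readings, each from a call of its own:
- manip.get_time(): time.
- manip.get_joint_positions(): joint angles.
- manip.get_joint_vel(): joint speeds.
- manip.get_tau(): joint torques, N m.
- manip.get_position(): TCP position.
- manip.get_ee_rot(): TCP orientation.
- manip.get_contact_force(): force on the tool from outside, world axes, zero at the start.
- manip.get_torque(): the same for the moment, N m.
- manip.get_width(): finger opening in m.
Only numpy, scipy, OpenCV 4.12 (cv2) and the standard library are available. Lean on these libraries where they do the work, as an engineer would, in place of code of your own. Each camera call takes 0.05 s, during which the arm holds its last target.

## Working session

There is one attempt and no reset: what is moved stays moved. The work goes in short steps, each a Python script; the robot and the scene stay as the last script left them, time stands still between calls to the robot, and variables do not carry over. Pictures are saved under pics/ and viewed, and the job is handed in when it is done.

```bash
mkdir -p pics; python3 - <<'E'
from rig import manip
import cv2,numpy as np,pickle
for n in("side","top"):
    c=manip.camera(n); pickle.dump(c,open(n+"0.pkl","wb"))
    cv2.imwrite(f"pics/{n}0.png",cv2.resize(c["image"][:,:,::-1],(800,600),interpolation=cv2.INTER_CUBIC))
    print(n,c["fx"],c["fy"],c["cx"],c["cy"]);print(np.round(c["cam_to_world"],4))
print(manip.get_time(),manip.get_ee_rot())
E
```

```text
side 382.02229164094706 382.02229164094706 253.3089749930051 194.74487232308766
[[-0.9813 -0.1307  0.1415  0.4704]
 [-0.1927  0.6764 -0.7109  0.7569]
 [-0.0028 -0.7249 -0.6889  0.762 ]
 [ 0.      0.      0.      1.    ]]
top 356.1498475829572 356.1498475829572 254.2326086799989 190.4966539160681
[[-0.0212 -0.9958  0.0894  0.5333]
 [-0.9994  0.0188 -0.0278  0.0643]
 [ 0.026  -0.0899 -0.9956  0.9833]
 [ 0.      0.      0.      1.    ]]
0.1 [ 0.34467657  1.54335023 -0.34679075]
```

View pics/side0.png

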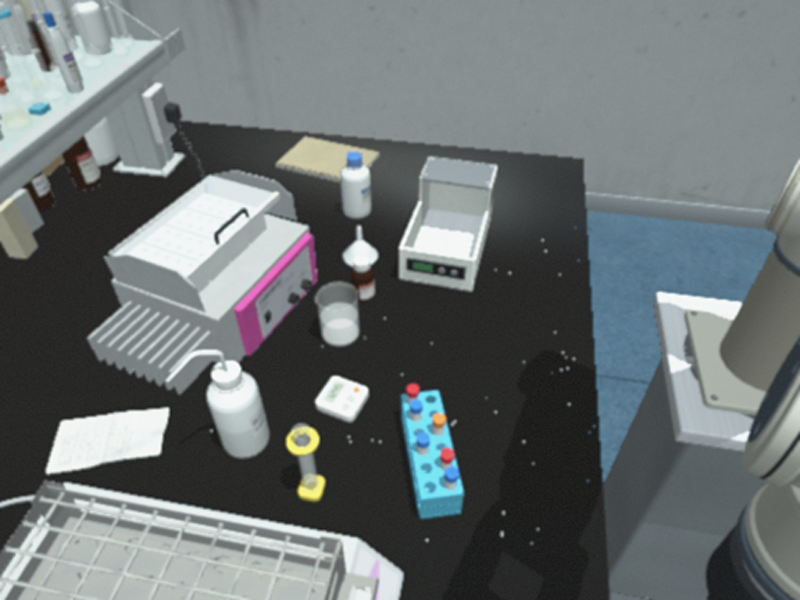

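View pics/top0.png

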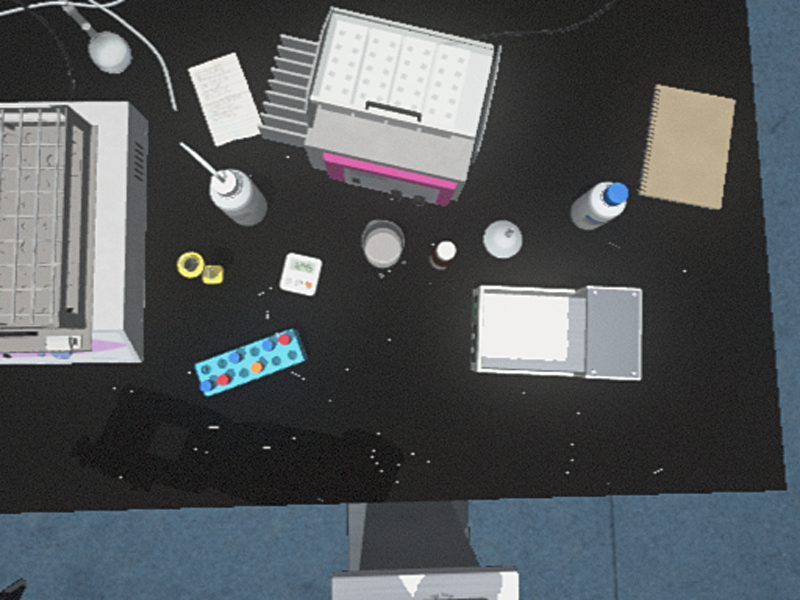

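Both views show the scene. In the top view the rack is at about (250,362) of 800x600, and the bay is at (475–640, 287–378) with its hood to the right (world -y). I'll enlarge both.

```bash
python3 - <<'E'
import cv2,pickle
def crop(n,u0,v0,u1,v1,s,f):
    im=pickle.load(open(n+"0.pkl","rb"))["image"][v0:v1,u0:u1,::-1]
    im=cv2.resize(im,None,fx=s,fy=s,interpolation=cv2.INTER_CUBIC)
    for u in range(u0 - u0%10+10,u1,10):
        cv2.line(im,(int((u-u0+.5)*s),0),(int((u-u0+.5)*s),6),(0,255,255),1); cv2.putText(im,str(u),(int((u-u0+.5)*s)-10,18),0,.4,(0,255,255),1)
    for v in range(v0-v0%10+10,v1,10):
        cv2.line(im,(0,int((v-v0+.5)*s)),(6,int((v-v0+.5)*s)),(0,255,255),1); cv2.putText(im,str(v),(8,int((v-v0+.5)*s)+4),0,.4,(0,255,255),1)
    print(im.shape);cv2.imwrite("pics/"+f,im)
crop("top",118,202,202,260,9,"tr.png")
crop("top",295,175,418,250,6,"tb.png")
crop("side",250,95,325,190,6,"sb.png")
crop("side",250,240,300,335,6,"sr.png")
E
```

```text
(522, 756, 3)
(450, 738, 3)
(570, 450, 3)
(570, 300, 3)
```

View pics/tr.png

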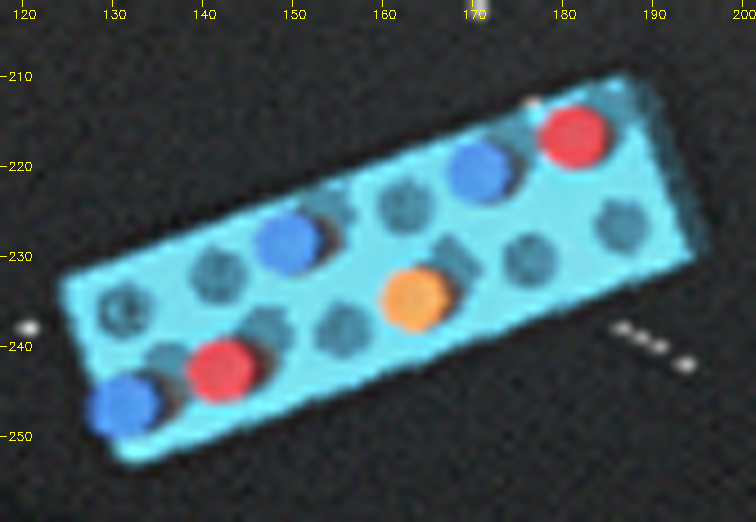

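View pics/tb.png

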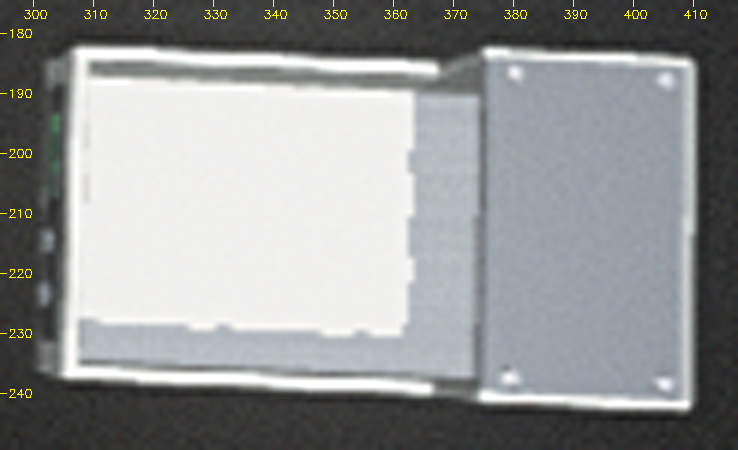

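View pics/sb.png

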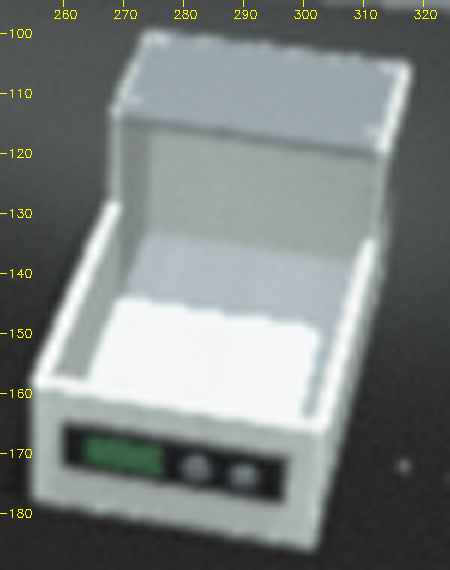

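View pics/sr.png

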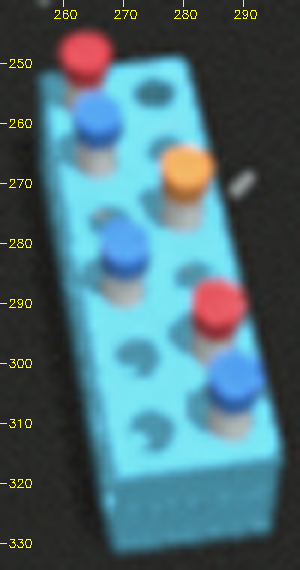

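```bash
cat > fit.py <<'E'
import numpy as np,pickle
from scipy.optimize import least_squares
C={n:pickle.load(open(n+"0.pkl","rb")) for n in("side","top")}
def proj(n,P):
    c=C[n];T=np.linalg.inv(c["cam_to_world"]);q=np.atleast_2d(P)@T[:3,:3].T+T[:3,3]
    return np.c_[q[:,0]/q[:,2]*c["fx"]+c["cx"],q[:,1]/q[:,2]*c["fy"]+c["cy"]]
def place(p,L):
    c,s=np.cos(p[2]),np.sin(p[2]);L=np.array(L)
    return np.c_[p[0]+c*L[:,0]-s*L[:,1],p[1]+s*L[:,0]+c*L[:,1],L[:,2]]
def fit(obs,p0,sel=None):
    f=lambda p:np.concatenate([(proj(n,place(p,[l]))-uv).ravel() for n,l,uv in obs if sel in(None,n)])
    r=least_squares(f,p0,loss="soft_l1");return r.x,f(r.x).reshape(-1,2)
r=.028;l=.085
rack=[("top",(r,l,.053),(123.8,233)),("top",(-r,l,.053),(131.2,253.2)),("top",(r,-l,.053),(188,209.8)),("top",(-r,-l,.053),(194.3,231)),
("side",(r,-l,.053),(256.3,252)),("side",(-r,-l,.053),(280.5,249)),("side",(r,l,.053),(268.5,320)),("side",(-r,l,.053),(296.7,315)),("side",(r,l,0),(268.5,331)),("side",(-r,l,0),(295,328))]
w=.071;b=-.121;h=-.035
bay=[("top",(w,h,.136),(375.5,182.5)),("top",(w,b,.136),(410.3,184.5)),("top",(-w,b,.136),(409.5,242.5)),("top",(-w,h,.136),(374.2,240.8)),
("top",(w,.121,.08),(306.5,182.5)),("top",(-w,.121,.08),(304.7,237.5)),
("side",(w,b,.136),(274,99.5)),("side",(-w,b,.136),(318,105)),("side",(-w,h,.136),(313.5,120)),("side",(w,h,.136),(268,112.5)),
("side",(w,.121,.08),(255.5,158.5)),("side",(-w,.121,.08),(304,167.5)),("side",(w,.121,0),(255,178)),("side",(-w,.121,0),(302.5,186))]
if __name__=="__main__":
  for nm,o,p0 in(("rack",rack,(.4,.25,.3)),("bay",bay,(.45,-.2,0))):
    for s in(None,"top","side"):
        x,e=fit(o,p0,s);print(nm,s,np.round(x,4));print(np.round(e,1).tolist())
E
python3 fit.py
```

```text
rack None [0.5161 0.2848 0.331 ]
[[0.7, -0.6], [0.3, -0.1], [-0.8, -0.1], [0.1, -1.0], [0.8, 0.0], [0.3, 0.4], [0.8, -1.0], [-0.1, 0.4], [0.1, 0.6], [-0.3, 0.1]]
rack top [0.5149 0.2851 0.3234]
[[0.6, -0.4], [0.0, 0.1], [-0.7, 0.5], [0.0, -0.3]]
rack side [0.5168 0.2847 0.3371]
[[0.3, 0.0], [-0.3, 0.3], [0.7, -1.1], [-0.2, 0.2], [0.0, 0.5], [-0.4, -0.1]]
bay None [ 0.5556 -0.2123 -0.0645]
[[-0.4, -0.4], [0.0, -0.7], [0.6, 0.4], [0.2, 0.6], [0.3, -0.7], [0.5, 0.1], [0.2, 0.2], [0.2, 0.5], [0.8, -0.1], [0.1, 1.1], [-0.3, 0.1], [0.1, -1.0], [0.2, 1.5], [-0.8, 1.5]]
bay top [ 0.5553 -0.2118 -0.0663]
[[-0.5, -0.2], [-0.1, -0.5], [0.4, 0.6], [-0.1, 0.7], [0.2, -0.7], [0.2, 0.1]]
bay side [ 0.5562 -0.2149 -0.0616]
[[-0.0, -0.2], [-0.0, -0.0], [0.6, -0.6], [-0.0, 0.6], [-0.2, -0.4], [0.2, -1.6], [0.3, 1.0], [-0.7, 0.9]]
```

```bash
cat > plan.py <<'E'
import numpy as np,sys
from scipy import ndimage
from scipy.sparse import coo_matrix
from scipy.sparse.csgraph import dijkstra
def edge(poly,st=2.):
    poly=np.array(poly,float);o=[]
    for a,b in zip(poly,np.roll(poly,-1,0)):
        n=max(1,int(np.ceil(np.linalg.norm(b-a)/st)));o.append(a+(b-a)*np.arange(n)[:,None]/n)
    return np.vstack(o)
RACK=edge([(-85,0),(85,0),(85,53),(80,53),(80,84),(-80,84),(-80,53),(-85,53)])
def tool(g,h,phi):
    s,c=np.sin(phi),np.cos(phi)
    L=np.vstack([edge([(-11,-19),(11,-19),(11,54),(-11,54)]),edge([(-43,54),(43,54),(50,110),(50,260),(-50,260),(-50,110)],4)])
    back=np.array([s,c]);lat=np.array([c,-s])
    return np.array([g,h])+L[:,:1]*lat+L[:,1:]*back
BOX=[(-500,-115,-50,126),(-500,-35,118,126),(115,121,-50,70)]
def sdf(P):
    d=P[...,1].copy()  # floor
    for a,b,c,e in BOX:
        dx=np.maximum(a-P[...,0],P[...,0]-b);dz=np.maximum(c-P[...,1],P[...,1]-e)
        s=np.hypot(np.maximum(dx,0),np.maximum(dz,0))+np.minimum(np.maximum(dx,dz),0)
        d=np.minimum(d,s)
    return d
def rot(P,t):return P@np.array([[np.cos(t),np.sin(t)],[-np.sin(t),np.cos(t)]])
# state = position of rack underside-centre (Y,Z) and dip t
Ys=np.arange(-30,122,2.);Zs=np.arange(0,182,2.);Ts=np.radians(np.arange(0,35))
def grid(g,h,phi):
    P=np.vstack([RACK,tool(g,h,phi)]);G=np.empty((len(Ys),len(Zs),len(Ts)))
    for k,t in enumerate(Ts):
        Q=rot(P,t)
        for i,y in enumerate(Ys): G[i,:,k]=sdf(Q[None]+np.stack([np.full_like(Zs,y),Zs],-1)[:,None]).min(1)
    return G
def best(G):
    # goal: level at Y=-26, Z=4 ; start high: Z=180,any
    gi=(int((-24+30)/2),2,0)
    s=[c for c in np.arange(4,0,-.25)]
    out=0
    for c in np.arange(10,0,-.25):
        # near the goal floor/back clearance is small; handled by goal box exempt
        F=G>=c; F[:6,:7,:4]|=G[:6,:7,:4]>=1.5
        lab,_=ndimage.label(F,np.ones((3,3,3)))
        if lab[gi] and (lab[:,-1,:]==lab[gi]).any(): return c
    return 0
if __name__=="__main__":
    for g in(0,15,30,45,60):
        for phi in(0,10,20,30): print(g,phi,best(grid(g,40,np.radians(phi))))
E
time python3 plan.py
```

```text
0 0 0
0 10 0
0 20 0
0 30 6.75
15 0 0
15 10 0
15 20 9.0
15 30 9.0
30 0 0
30 10 9.0
30 20 9.0
30 30 9.0
45 0 9.0
45 10 9.0
45 20 9.0
45 30 9.0
60 0 9.0
60 10 9.0
60 20 9.0
60 30 9.0
real	8m6.190s
user	7m2.448s
sys	0m8.223s
```

```bash
cat > path.py <<'E'
from plan import *
g,h,phi=40,40,np.radians(15)
G=grid(g,h,phi);np.save("G.npy",G);print(best(G))
F=G>=8;F[:6,:7,:4]|=G[:6,:7,:4]>=1.5
idx=-np.ones(F.shape,int);idx[F]=np.arange(F.sum())
import itertools
I,J,W=[],[],[]
cost=1+30/np.maximum(G,1)
for d in itertools.product((-1,0,1),repeat=3):
    if d<=(0,0,0):continue
    a=tuple(slice(max(0,-x),n-max(0,x)) for x,n in zip(d,F.shape));b=tuple(slice(max(0,x),n+min(0,x)) for x,n in zip(d,F.shape))
    m=F[a]&F[b];I.append(idx[a][m]);J.append(idx[b][m]);W.append(np.linalg.norm(d)*(cost[a][m]+cost[b][m])/2)
I,J,W=map(np.concatenate,(I,J,W));n=F.sum()
st=idx[3,2,0];D,pr=dijkstra(coo_matrix((W,(I,J)),(n,n)).tocsr(),False,st,return_predecessors=True)
top=idx[:,-1,:];c=[t for t in top[top>=0]];e=min(c,key=lambda t:D[t])
S=np.argwhere(F);p=[]
while e!=st:p.append(S[e]);e=pr[e]
p.append(S[st]);p=np.array(p)
np.save("p.npy",p)
for q in p[::4]:print(Ys[q[0]],Zs[q[1]],np.degrees(Ts[q[2]]).round(),G[tuple(q)].round(1))
E
python3 path.py
```

```text
9.0
110.0 180.0 32.0 66.6
110.0 172.0 32.0 62.3
110.0 164.0 32.0 58.1
110.0 156.0 32.0 53.9
110.0 148.0 32.0 49.9
110.0 140.0 32.0 46.9
110.0 132.0 32.0 45.2
110.0 124.0 32.0 41.9
110.0 116.0 32.0 37.7
110.0 108.0 32.0 34.4
108.0 100.0 32.0 29.2
102.0 92.0 32.0 24.6
96.0 84.0 32.0 19.3
88.0 76.0 32.0 16.9
80.0 70.0 32.0 17.6
72.0 64.0 32.0 17.7
64.0 60.0 31.0 16.2
56.0 56.0 29.0 14.4
48.0 52.0 27.0 12.5
40.0 48.0 25.0 11.1
32.0 44.0 23.0 8.6
24.0 38.0 19.0 10.3
16.0 34.0 15.0 10.3
8.0 28.0 11.0 11.8
0.0 24.0 7.0 13.6
-8.0 20.0 3.0 15.3
-16.0 14.0 0.0 14.0
-24.0 6.0 0.0 6.0
```

```bash
cat > hlp.py <<'E'
import numpy as np
from scipy.spatial.transform import Rotation as Rn
BAY=np.array([.5556,-.2123,.010]);BYAW=-.0645
RK=np.array([.5160,.2849,0.]);RYAW=.330
g,h,phi=.040,.040,np.radians(15)
SG=1
def tcp(org,yaw,th,back=0.,sg=None):
    """TCP pose for rack with underside centre at org"""
    sg=sg or SG
    R=Rn.from_euler('z',yaw).as_matrix()@Rn.from_euler('x',th).as_matrix()
    bk=np.array([0,np.sin(phi),np.cos(phi)]);tx=-bk;ty=np.array([sg,0,0.]);tz=np.cross(tx,ty)
    T=R@np.c_[tx,ty,tz]
    return org+R@np.array([0,g,h])-T[:,0]*(.003+back),Rn.from_matrix(T).as_rotvec()
def inbay(Y,Z,deg,X=0.,yaw=None,**k):
    o=BAY+Rn.from_euler('z',BYAW).apply(np.array([X,Y,Z])/1000.)
    return tcp(o,BYAW if yaw is None else yaw,np.radians(deg),**k)
W=[(110,150,25),(104,96,32),(72,64,32),(56,56,29),(32,44,23),(0,24,7),(-16,14,0),(-22,5,0)]
E
python3 - <<'E'
from hlp import *; from plan import *
from rig import manip
P=np.vstack([RACK,tool(40,40,phi)])
for a,b in zip(W[:-1],W[1:]):
    m=[]
    for s in np.linspace(0,1,21):
        p0,r0=inbay(*a);p1,r1=inbay(*b);w=[a[i]+(b[i]-a[i])*s for i in range(3)]
        # tcp moves straight: recover rack origin
        th=np.radians(w[2]); pc=p0+(p1-p0)*s; off=inbay(0,0,w[2])[0]-BAY
        o=Rn.from_euler('z',-BYAW).apply(pc-off-BAY)*1000
        m.append(sdf(rot(P,th)+o[1:]).min())
    print(a,b,round(min(m),1))
print(np.round(Rn.from_rotvec(manip.get_ee_rot()).as_matrix(),2))
for sg in(1,-1):
    print(sg)
    for n,q in [("pre",tcp(RK,RYAW,0,back=.1,sg=sg)),("pick",tcp(RK,RYAW,0,sg=sg)),("lift",tcp(RK+[0,0,.17],RYAW,0,sg=sg))]+[(w,inbay(*w,sg=sg)) for w in W]:
        j=manip.solve_ik(*q);print(n,q[0].round(3),None if j is None else np.round(j,2))
E
```

```text
(110, 150, 25) (104, 96, 32) 26.6
(104, 96, 32) (72, 64, 32) 14.0
(72, 64, 32) (56, 56, 29) 14.4
(56, 56, 29) (32, 44, 23) 8.6
(32, 44, 23) (0, 24, 7) 7.7
(0, 24, 7) (-16, 14, 0) 13.6
(-16, 14, 0) (-22, 5, 0) 5.0
[[-0.    0.43  0.9 ]
 [-0.    0.9  -0.43]
 [-1.   -0.   -0.  ]]
1
pre [0.494 0.348 0.139] [ 0.7   0.58  1.69 -0.29  0.98  0.55]
pick [0.503 0.323 0.043] [ 0.67  0.72  1.73 -0.35  0.81  0.59]
lift [0.503 0.323 0.213] [ 0.67  0.47  1.68 -0.28  1.09  0.48]
(110, 150, 25) [ 0.564 -0.084  0.216] [-0.25  0.4   1.77  0.2   1.01 -0.3 ]
(104, 96, 32) [ 0.563 -0.097  0.164] [-0.33  0.5   1.79  0.35  0.97 -0.48]
(72, 64, 32) [ 0.561 -0.129  0.132] [-0.38  0.56  1.78  0.35  0.93 -0.55]
(56, 56, 29) [ 0.56  -0.142  0.123] [-0.38  0.56  1.78  0.3   0.9  -0.51]
(32, 44, 23) [ 0.559 -0.16   0.109] [-0.36  0.57  1.79  0.18  0.83 -0.42]
(0, 24, 7) [ 0.558 -0.177  0.082] [-0.26  0.6   1.83 -0.21  0.69 -0.03]
(-16, 14, 0) [ 0.557 -0.188  0.067] [-0.22  0.64  1.84 -0.42  0.67  0.18]
(-22, 5, 0) [ 0.557 -0.194  0.058] [-0.23  0.65  1.84 -0.43  0.65  0.18]
-1
pre [0.494 0.348 0.139] None
pick [0.503 0.323 0.043] None
lift [0.503 0.323 0.213] None
(110, 150, 25) [ 0.564 -0.084  0.216] None
(104, 96, 32) [ 0.563 -0.097  0.164] None
(72, 64, 32) [ 0.561 -0.129  0.132] None
(56, 56, 29) [ 0.56  -0.142  0.123] None
(32, 44, 23) [ 0.559 -0.16   0.109] None
(0, 24, 7) [ 0.558 -0.177  0.082] None
(-16, 14, 0) [ 0.557 -0.188  0.067] None
(-22, 5, 0) [ 0.557 -0.194  0.058] None
```

```bash
python3 - <<'E'
from hlp import *; from rig import manip
import cv2
manip.command_gripper(.085,60)
manip.move_to(*tcp(RK,RYAW,0,back=.09))
p,r=tcp(RK,RYAW,0);manip.servo_line(p,r,rate=.12)
print(manip.get_time(),manip.get_contact_force())
print(manip.command_gripper(.03,60),manip.get_width(),manip.get_contact_force(),manip.get_time())
p[2]+=.03;manip.servo_line(p,r,rate=.1)
print(manip.get_width(),manip.get_contact_force(),manip.get_torque(),manip.get_time())
for n in("side","top"):
    c=manip.camera(n);im=c["image"][:,:,::-1]
    im=im[215:365,200:345] if n=="side" else im[180:280,90:230]
    cv2.imwrite(f"pics/{n}1.png",cv2.resize(im,None,fx=4,fy=4,interpolation=cv2.INTER_CUBIC))
E
```

```text
2.5 [ 0.41216113  0.5671329  -0.27413446]
False 0.054700435959696495 [-0.97687648 -1.32696154  5.20891108] 2.9
0.054359902098291 [-0.18379252 -0.30423519 -2.02009304] [0.29974778 0.11830563 0.03713165] 3.35
```

View pics/side1.png

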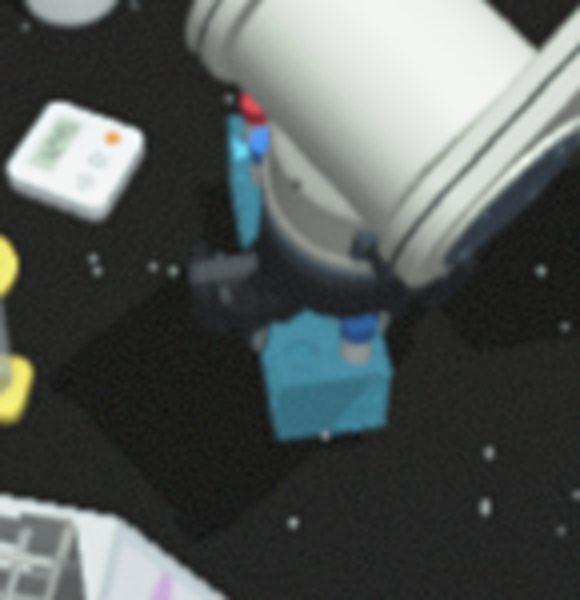

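View pics/top1.png

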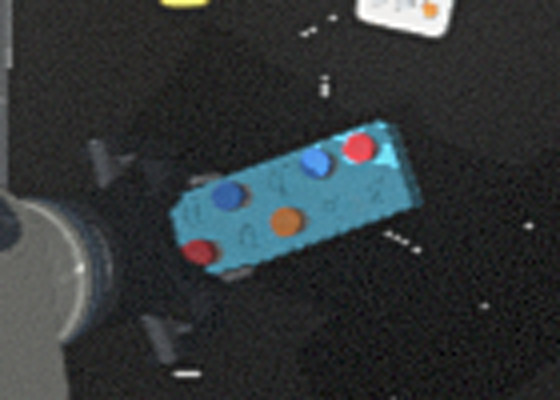

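```bash
python3 - <<'E'
from fit import *
from hlp import RK,RYAW
P=lambda L:place([RK[0],RK[1],RYAW],L)+[0,0,.03]
print(proj("side",P([(r,l,0),(-r,l,0),(r,l,.053),(-r,l,.053)])).round(1).tolist(),"seen 269.5,325 296.5,321.7 267,310.2 297.5,307.5")
print(proj("top",P([(r,-l,.053),(-r,-l,.053)])).round(1).tolist(),"seen 185.7,210.5 193.2,231.2")
# fit with pitch
from scipy.spatial.transform import Rotation as Rn
from scipy.optimize import least_squares
obs=[("side",(r,l,0),(269.5,325)),("side",(-r,l,0),(296.5,321.7)),("side",(r,l,.053),(267,310.2)),("side",(-r,l,.053),(297.5,307.5)),("top",(r,-l,.053),(185.7,210.5)),("top",(-r,-l,.053),(193.2,231.2))]
def f(p):
    R=Rn.from_euler('ZX',[p[3],p[4]])
    return np.concatenate([(proj(n,R.apply(L)+p[:3])-uv).ravel() for n,L,uv in obs])
x=least_squares(f,[*RK[:2],.03,.33,0]);print(x.x.round(4),f(x.x).reshape(-1,2).round(1).tolist())
E
```

```text
[[268.9, 324.6], [295.7, 321.1], [269.6, 311.3], [297.7, 307.7]] seen 269.5,325 296.5,321.7 267,310.2 297.5,307.5
[[185.3, 209.3], [192.7, 230.3]] seen 185.7,210.5 193.2,231.2
[0.5143 0.2884 0.0292 0.3078 0.0614] [[-1.0, 0.0], [-0.9, 0.4], [2.0, -0.1], [-0.2, -0.4], [0.3, -0.2], [-0.4, 0.1]]
```

```bash
python3 - <<'E'
from hlp import *; from rig import manip
import cv2,pickle
p,r=tcp(RK,RYAW,0);p[2]+=.16;manip.servo_line(p,r,rate=.15)
manip.move_to(*inbay(*W[0]))
print(manip.get_width(),manip.get_contact_force(),manip.get_torque(),manip.get_time())
for n in("side","top"):
    c=manip.camera(n);pickle.dump(c,open(n+"2.pkl","wb"));im=c["image"][:,:,::-1]
    im=im[60:210,210:360] if n=="side" else im[150:270,230:420]
    cv2.imwrite(f"pics/{n}2.png",cv2.resize(im,None,fx=4,fy=4,interpolation=cv2.INTER_CUBIC))
E
```

```text
0.05489042055938469 [-0.13449103  0.18916251 -2.1363525 ] [-0.06212785  0.01213584  0.01427055] 5.9833
```

View pics/side2.png

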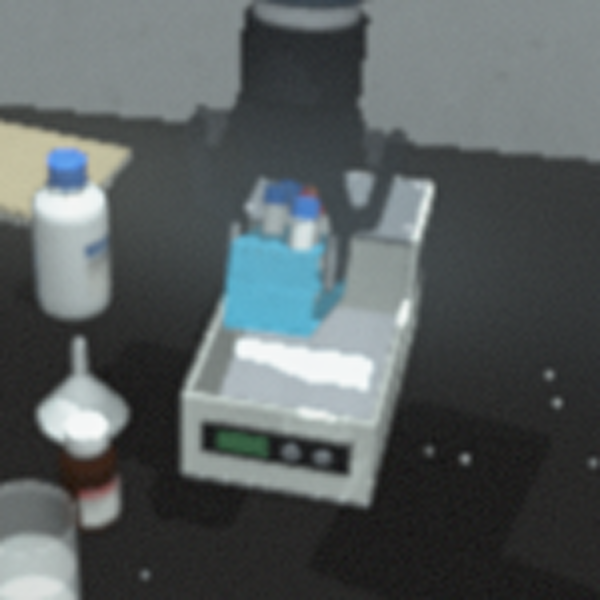

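View pics/top2.png

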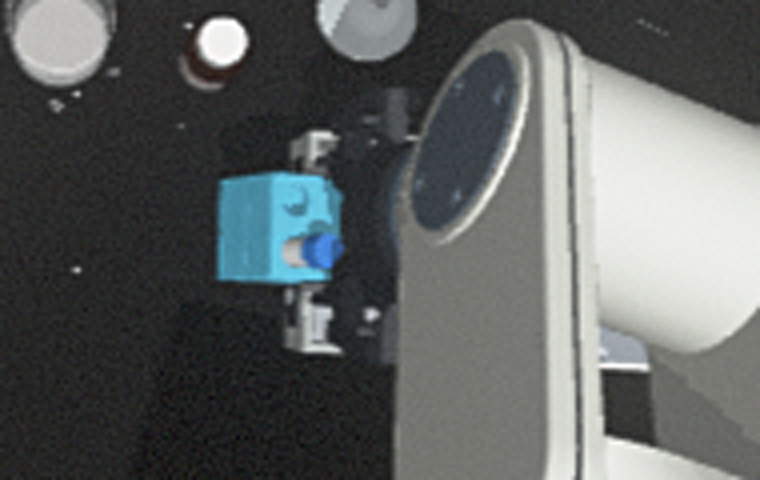

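```bash
python3 - <<'E'
from fit import *
from hlp import inbay,BAY,BYAW,W
from scipy.spatial.transform import Rotation as Rn
o=BAY+Rn.from_euler('z',BYAW).apply([0,.11,.15])
obs=[("side",(r,l,.053),(268,118.3)),("side",(-r,l,.053),(291.3,119.5)),("side",(r,l,0),(266.3,142)),("side",(-r,l,0),(288.8,143.8)),
("top",(r,l,0),(284.5,195)),("top",(-r,l,0),(284.5,220.2)),("top",(r,l,.053),(298,193)),("top",(-r,l,.053),(297,220.5))]
def f(p):
    R=Rn.from_euler('ZX',[p[3],p[4]])
    return np.concatenate([(proj(n,R.apply(L)+p[:3])-uv).ravel() for n,L,uv in obs])
x0=[*o,BYAW,np.radians(25)]
print(np.round(x0,4),f(x0).reshape(-1,2).round(1).tolist())
x=least_squares(f,x0);print(x.x.round(4),f(x.x).reshape(-1,2).round(1).tolist())
for d in (0,1.,2,4,6,-2,-4):
    x=least_squares(lambda q:f([*q,np.radians(25+d)]),x0[:4]);print(d,x.x.round(4),x.cost.round(2))
E
```

```text
[ 0.5627 -0.1025  0.16   -0.0645  0.4363] [[-0.4, 1.3], [-1.5, 3.3], [-1.2, -1.3], [-1.9, 0.2], [1.2, -1.3], [0.3, -1.3], [1.0, -0.7], [1.1, -1.4]]
[ 0.5626 -0.0999  0.165  -0.0204  0.4368] [[0.3, 0.6], [-0.4, 2.0], [-0.1, -1.9], [-0.5, -0.9], [-0.3, 0.1], [-0.1, 0.3], [-0.5, 0.3], [0.8, -0.1]]
0 [ 0.5626 -0.0999  0.165  -0.0204] 5.16
1.0 [ 0.5627 -0.0988  0.1639 -0.0198] 5.23
2 [ 0.5627 -0.0977  0.1628 -0.0191] 5.46
4 [ 0.5629 -0.0955  0.1606 -0.0178] 6.33
6 [ 0.563  -0.0932  0.1585 -0.0163] 7.75
-2 [ 0.5625 -0.102   0.1673 -0.0216] 5.49
-4 [ 0.5624 -0.104   0.1697 -0.0226] 6.49
```

```bash
python3 - <<'E'
from hlp import *; from rig import manip
import cv2,pickle
for w in W[1:5]:
    p,r=inbay(*w);manip.servo_line(p,r,rate=.06)
    F=manip.get_contact_force();print(w,F.round(2),manip.get_torque().round(3),round(manip.get_time(),2),manip.get_width().__round__(4))
    if np.linalg.norm(F-[0,0,-2.1])>4:print("STOP");break
for n in("side",):
    c=manip.camera(n);pickle.dump(c,open(n+"3.pkl","wb"));im=c["image"][:,:,::-1]
    im=im[60:210,210:360]
    cv2.imwrite(f"pics/{n}3.png",cv2.resize(im,None,fx=4,fy=4,interpolation=cv2.INTER_CUBIC))
E
```

```text
(104, 96, 32) [ 0.39  0.32 -2.38] [-0.175  0.026 -0.04 ] 7.12 0.0545
(72, 64, 32) [ 0.01 -0.84 -1.36] [-0.13   0.038  0.021] 8.03 0.0543
(56, 56, 29) [ 0.2  -0.19 -2.08] [-0.145 -0.031 -0.006] 8.44 0.0542
(32, 44, 23) [ 0.21 -0.09 -1.03] [-0.1   -0.059  0.086] 8.97 0.0547
```

View pics/side3.png

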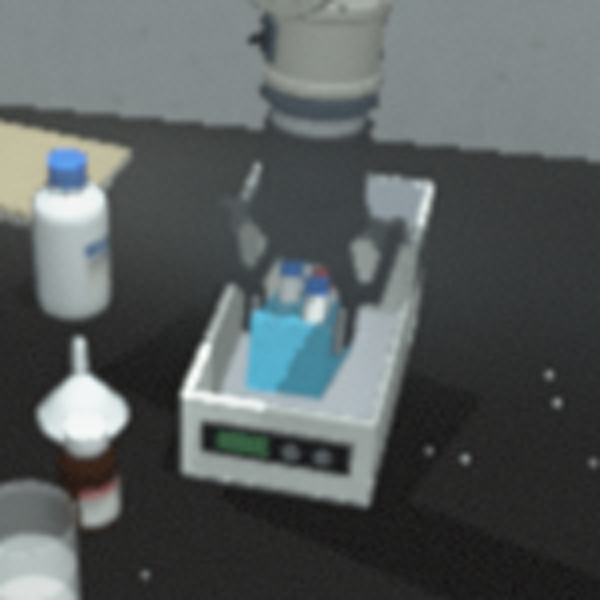

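```bash
python3 - <<'E'
from hlp import *; from rig import manip
import cv2,pickle
for w in W[5:]:
    p,r=inbay(*w);manip.servo_line(p,r,rate=.04)
    F=manip.get_contact_force();print(w,F.round(2),manip.get_torque().round(3),round(manip.get_time(),2),manip.get_width().__round__(4))
    if np.linalg.norm(F-[0,0,-2.1])>4:print("STOP");break
for n in("side",):
    c=manip.camera(n);pickle.dump(c,open(n+"4.pkl","wb"));im=c["image"][:,:,::-1]
    im=im[80:200,235:355]
    cv2.imwrite(f"pics/{n}4.png",cv2.resize(im,None,fx=5,fy=5,interpolation=cv2.INTER_CUBIC))
E
```

```text
(0, 24, 7) [ 0.04  0.16 -1.68] [ 0.201 -0.012 -0.014] 10.0 0.0544
(-16, 14, 0) [ 0.31  0.92 -2.97] [ 0.299 -0.004  0.056] 10.6 0.0545
(-22, 5, 0) [-0.47  0.99 -1.35] [ 0.244  0.025 -0.056] 11.02 0.0548
```

View pics/side4.png

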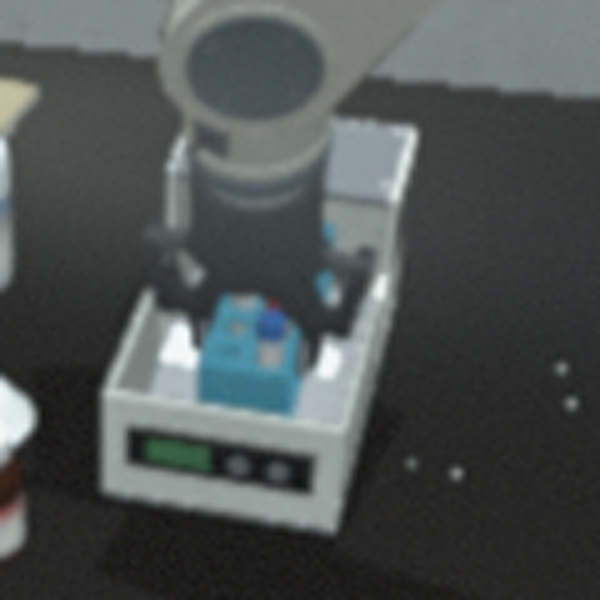

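```bash
cat > st.py <<'E'
from hlp import *; from rig import manip
def rd(n=4):
    return np.mean([manip.get_contact_force() for _ in range(n)],0),np.mean([manip.get_torque() for _ in range(n)],0)
E
python3 - <<'E'
from st import *
for z in(4,3,2,1,0,-1,-2,-3):
    p,r=inbay(-22,z,0);manip.servo_line(p,r,rate=.02);manip.hold(.15)
    F,T=rd();print(z,F.round(2),T.round(3),round(manip.get_time(),2))
    if F[2]>4:break
E
```

```text
4 [ 0.22 -0.62 -1.86] [ 0.301 -0.029 -0.042] 11.47
3 [-0.44  0.48 -2.05] [0.246 0.008 0.005] 11.87
2 [-0.18  0.07 -1.29] [ 0.252 -0.02   0.044] 12.27
1 [-2.18  1.85  5.13] [ 0.187  0.15  -0.058] 12.67
```

```bash
python3 - <<'E'
from st import *
for y in np.arange(-22,-36,-1):
    p,r=inbay(y,1.5,0);manip.servo_line(p,r,rate=.02);manip.hold(.1)
    F,T=rd();print(y,F.round(2),T.round(3),round(manip.get_time(),2))
    if F[1]>6 :break
E
```

```text
-22 [-0.42  0.81  0.99] [0.212 0.002 0.027] 13.02
-23 [ 0.88  0.55 -0.88] [ 0.293 -0.084  0.126] 13.37
-24 [-0.21 -0.29 -0.79] [ 0.271 -0.132  0.025] 13.72
-25 [-0.19 -0.63 -1.46] [ 0.237 -0.044 -0.033] 14.07
-26 [ 0.26 -0.01 -1.36] [ 0.226 -0.058  0.003] 14.42
-27 [-0.29  0.42 -1.58] [ 0.269  0.011 -0.049] 14.77
-28 [-0.21  0.07 -1.75] [ 0.267 -0.08   0.018] 15.12
-29 [ 0.07  0.34 -1.22] [ 0.311 -0.033  0.044] 15.47
-30 [-0.86 -0.53 -1.76] [ 0.263 -0.032  0.03 ] 15.82
-31 [-0.07  0.62 -2.19] [0.308 0.015 0.011] 16.17
-32 [ 0.63  5.4  -0.75] [ 1.043 -0.039 -0.113] 16.52
-33 [ 1.01 11.91  0.66] [ 1.88  -0.064 -0.253] 16.87
```

```bash
python3 - <<'E'
from st import *
import cv2
for y,z in((-32,1.5),(-32,1.0),(-32,.5)):
    p,r=inbay(y,z,0);manip.servo_line(p,r,rate=.02);manip.hold(.1)
    F,T=rd();print(y,z,F.round(2),T.round(3),round(manip.get_time(),2))
    if F[2]>4:break
print(manip.command_gripper(.068,20),manip.get_width());manip.hold(.2)
F,T=rd();print(F.round(2),T.round(3),manip.get_time())
im=manip.camera("side")["image"][80:200,235:355,::-1]
cv2.imwrite("pics/side5.png",cv2.resize(im,None,fx=5,fy=5,interpolation=cv2.INTER_CUBIC))
E
```

```text
-32 1.5 [1.69 7.08 0.06] [ 1.323 -0.036 -0.143] 17.22
-32 1.0 [-0.72  8.52  3.55] [ 1.324  0.163 -0.155] 17.57
-32 0.5 [-1.06  9.26  8.65] [ 1.353  0.359 -0.191] 17.92
False 0.06831687631692972
[-0.4  -0.43  0.7 ] [ 0.109  0.026 -0.008] 18.4
```

View pics/side5.png

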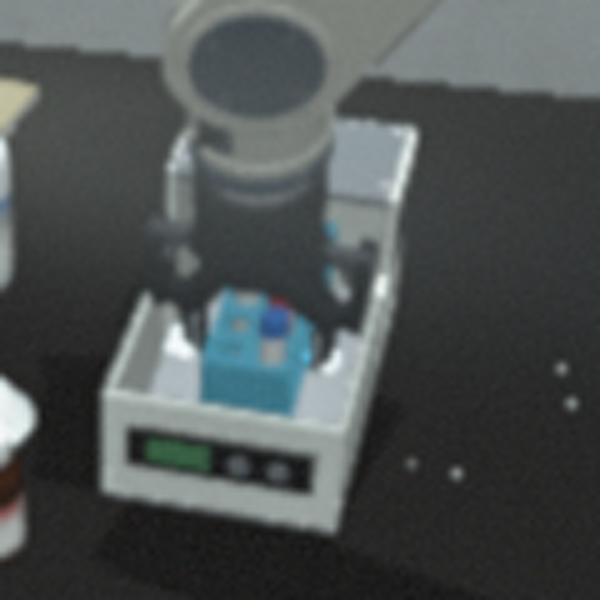

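The rack is standing and the fingers are open. Next I'll retreat along the tool axis and lift out.

```bash
python3 - <<'E'
from st import *
import cv2,pickle
p,r=inbay(-32,.5,0,back=.10);manip.servo_line(p,r,rate=.06)
F,T=rd();print(F.round(2),manip.get_time())
p[2]+=.1;manip.servo_line(p,r,rate=.15)
manip.move_to([.40,.30,.35],r)
for n,(a,b,c,d),s in(("side",(80,200,235,355),5),("top",(165,260,290,420),6)):
    k=manip.camera(n);pickle.dump(k,open(n+"6.pkl","wb"))
    cv2.imwrite(f"pics/{n}6.png",cv2.resize(k["image"][a:b,c:d,::-1],None,fx=s,fy=s,interpolation=cv2.INTER_CUBIC))
print(manip.get_time())
E
```

```text
[0.1  0.41 0.56] 20.2667
23.0417
```

View pics/side6.png

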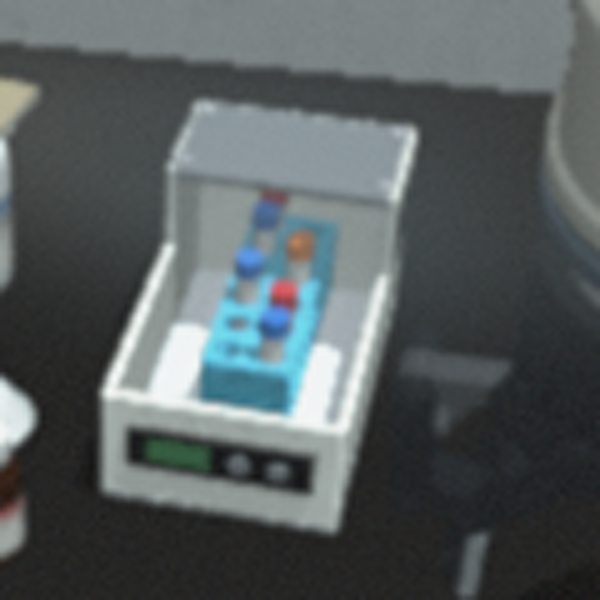

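View pics/top6.png

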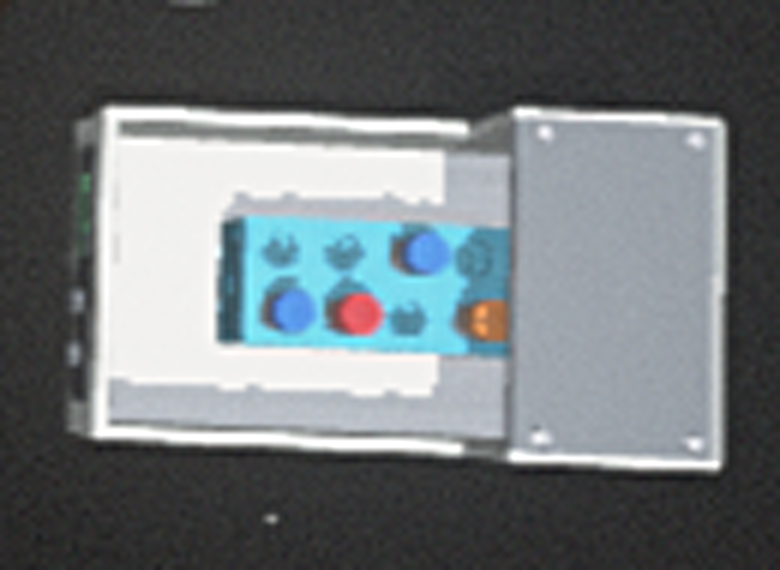

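```bash
python3 - <<'E'
from fit import *
from hlp import BAY,BYAW
from scipy.spatial.transform import Rotation as Rn
for Y in(-.022,-.030,-.038):
    P=BAY+Rn.from_euler('z',BYAW).apply([(r,Y+l,.053),(-r,Y+l,.053),(r,Y+l,0),(-r,Y+l,0)])
    print(Y,proj("top",P).round(1).tolist(),proj("side",P).round(1).tolist())
print("seen top 330.5,200.8 329.7,222.2; side 275.4,152.4 294.2,155.0; bottom-top view",290+218/6-.4,165+343/6)
E
```

```text
-0.022 [[327.4, 200.0], [326.8, 221.6], [322.9, 201.2], [322.4, 221.6]] [[274.0, 153.7], [292.4, 156.6], [273.4, 167.4], [291.3, 170.3]]
-0.03 [[330.4, 200.1], [329.9, 221.7], [325.8, 201.3], [325.3, 221.7]] [[274.6, 152.1], [292.9, 155.0], [274.0, 165.8], [291.7, 168.7]]
-0.038 [[333.5, 200.3], [333.0, 221.8], [328.7, 201.5], [328.2, 221.9]] [[275.1, 150.6], [293.4, 153.4], [274.5, 164.2], [292.2, 167.1]]
seen top 330.5,200.8 329.7,222.2; side 275.4,152.4 294.2,155.0; bottom-top view 325.93333333333334 222.16666666666666
```

Both cameras put the rack at y ≈ -30 mm. It is square, level and centred, and nothing is touching it.

```bash
python3 - <<'E'
from rig import manip
print(manip.get_contact_force(),manip.get_time());manip.sign_off()
E
```

```text
[0.665124   0.30299474 0.94047494] 23.0417
the job is handed in; nothing more can be done
```

The rack is standing in the cooling bay, pushed home against the back wall, and I handed the job in at 23 s of the 48 s allowed. `sign_off` reports no verdict, so I don't have a pass/fail result.

**What I did:** I gripped the rack off-centre with the tool leaning away from the hood. I carried it over to the bay and dipped its leading end in under the hood at up to 32°, steeper than the suggested 23 to 28°. My collision model allowed that with about 8 mm to spare until the final lowering. I then levelled it, lowered it until it touched the floor, and pushed it back until the wrist force showed contact with the wall (about 12 N). After that I released it and backed out.

**Last checks:**
- **Position:** after the release, the visible rack corners matched the pose expected at y = -30 mm to within about 1.5 px in both cameras (roughly 2 to 4 mm). In the views the rack is square and upright, and within a few millimetres of the bay's centre line.
- **Forces:** the highest wrist force I read was about 13 N, during the push and the set-down. I read it only between moves, so a brief peak could have been missed.
- **Bystanders:** the arm's path never went near the beaker, vial or timer. I did not measure their positions again at the end.

**Small disagreements:**
- The wall was met at a commanded y of about -32 mm, not -30 mm. That fits the 2 mm calibration error plus a slight offset in the grip.
- While the rack was held, its yaw read about 2.5° off. This was no longer visible once it was in place.

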